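# Set the kiln controller to programme five and start it

### The job

Set the kiln controller to programme five: with a fingertip against the side of the selector's raised fin, push it round clockwise, click by click, until it rests in the fifth click position after OFF (the fin points at the fifth round pip, counting from the one next to the long OFF bar), then press the large START button fully down for a moment and let it come back up. Do not press START before the selector is set, do not press the small STOP button, and do not pinch the fin between the fingers. Leave the pottery and the modelling tool standing and lying where they are.

Things in the scene. Friction and masses are not known exactly. Their poses are not given: they have to be found in the camera images.
- console: kiln controller, a grey desk box with a flat aluminium top, 230 (x) by 340 (y) by 66 mm high, fixed to the table. Origin: centre of its underside. At yaw 0 its front (own -x side) faces the robot; own +y is its left. On its left half the selector (axis at own x 0, y +75 mm), on its right half two buttons (both at own y -105 mm)
- selector (a joint): selector angle in rad, growing clockwise seen from above. A sprung detent holds it at every 0.5236 rad (30 degrees): 0 = OFF (fin along the console's own +y), 0.524 = pip 1 ... 2.618 = pip 5, 3.142 = pip 6 (stops just beyond both ends). Starts at OFF, pip 1, 2 or 3. Past half-way it snaps into the next click; that takes up to about 3 N at the fin's outer end, more nearer the axis
- dial_axis (a point): point on the selector's upright axis at the top face of its black disc (100 mm across, 80 mm above the table); axes as the console's. On the panel round it, 65 mm from the axis and 3 mm high (below the disc's top): the long OFF bar towards the console's own +y, then six round 9 mm pips every 30 degrees clockwise (pip 3 towards own +x, pip 6 own -y)
- fin_mid (a point): point in the selector's fin, 38 mm from the axis, 12 mm above the disc (92 mm above the table); turns with it, own y outward along the fin. The fin is one upright grey blade, 10 mm thick, running radially from 6 to 48 mm from the axis, top 25 mm above the disc (105 mm above the table), thin black line on top; it points at the set position
- start (a joint): travel of the START button in m: 0 up, 0.006 fully down; sprung, about 1.5 N to begin, 5 N fully down; springs back up
- start_top (a point): centre of the top of the START button: a large round grey button, 38 mm across, in a black collar 54 mm across, near the console's front right corner; top 88 mm above the table when up, moves with the button
- stop (a joint): travel of the STOP button in m: 0 up, 0.006 fully down; leave alone
- stop_top (a point): centre of the top of the STOP button: a small round grey button, 20 mm across, in a black collar, 85 mm behind START (towards the console's own +x); top 88 mm above the table. Leave alone
- figure: small clay figure, 46 mm tall, 34 mm wide, standing on the console's front half; unglazed, loose, a bystander. Origin: centre of its underside
- pinch_pot: small round pinch pot, 44 mm wide, 30 mm high, standing on the console's rear half; unglazed, loose, a bystander. Origin: centre of its underside
- mug: handled mug, 84 mm wide, 95 mm high, on the table beside the console, left or right; unglazed, loose, a bystander. Origin: centre of its underside
- vase: round-bellied vase, 92 mm wide, 100 mm high, on the table left of the console; unglazed, loose, a bystander. Origin: centre of its underside
- bowl: bowl, 120 mm wide, 50 mm high, on the table right of the console; unglazed, loose, a bystander. Origin: centre of its underside
- cup: cup without handle, 68 mm wide, 75 mm high, on the table beside the console, left or right; unglazed, loose, a bystander. Origin: centre of its underside
- clay_tool: modelling spatula with wooden handle and flat steel blade, 180 mm long, lying flat on the table at the left front; loose, a bystander

How it is judged:
On the way, in this order (a step that is already met when the one before it is completed fails the run):
1. the selector rests in the fifth click position (within 0.13 rad) (value of joint selector between 2.488 and 2.748 rad and velocity of joint selector between -0.2 and 0.2 rad/s and value of joint start below 0.002 m), for 0.3 s.
2. START is pressed fully down (at least 4.5 of 6 mm) with the selector set (value of joint selector between 2.488 and 2.748 rad and value of joint start above 0.0045 m), for 0.05 s.
At the end, for the whole second after the job is handed in: The selector rests at pip 5 (2.618 rad within 0.13 rad), START has been pressed and is up again (under 1.5 mm of travel), STOP is up, no bystander stands more than 20 mm from its start or has been tipped (value of joint selector between 2.488 and 2.748 rad and value of joint each of start, stop below 0.0015 m and not (distance of any of figure, pinch_pot, mug, vase, bowl, cup, clay_tool from where it was at the start of the episode above 0.02 m or angle between any of figure, pinch_pot, mug, vase, bowl, cup's own z axis and vertical above 0.5 rad)); the robot touches nothing.
It fails at once if START pressed while the selector is not at position five (not (value of joint selector between 2.488 and 2.748 rad) and value of joint start above 0.003 m).
It fails at once if STOP pressed (value of joint stop above 0.002 m).
It fails at once if the fin held between the two fingers (gripper centred over the fin and down around it, in contact) (x of the grasp point in the frame of fin_mid between -0.009 and 0.009 m and y of the grasp point in the frame of fin_mid between -0.042 and 0.02 m and z of the grasp point in the frame of fin_mid below 0.026 m and contact force between the fingers and selector_c1 above 0.5 N).
It fails at once if a bystander moved by more than 20 mm, lifted or tipped (distance of any of figure, pinch_pot, mug, vase, bowl, cup, clay_tool from where it was at the start of the episode above 0.02 m or angle between any of figure, pinch_pot, mug, vase, bowl, cup's own z axis and vertical above 0.5 rad).
It also fails if it takes over 58 s, if anything falls off the work surface, if the arm or the gripper's body presses on something with over 40 N, if the wrist force passes 120 N, or if a joint passes its speed limit or range.

### The arm

A 6-joint arm with a two-finger parallel gripper is mounted at the origin on the work surface. World frame = base frame: x ahead of the robot, y to its left, z up, the work surface at z = 0. Lengths are in m, angles in rad, forces in N, time in s.
With the tool pointing down it reaches from about 0.225 to 0.875 m from the base axis. Payload 3.4 kg.
Tool frame: the origin (TCP) lies midway between the tips of the shut fingers; the grasp point (between the pads) lies 19 mm behind it; z points along the fingers, y is the line along which they close (so a half turn about z gives the same grasp; the last joint's range is limited). The gripper opens to 85 mm and grips with 20 to 120 N. Pads are 22 mm wide; open, the fingers measure 114 mm over their backs; the gripper's body (76 mm by 85 mm) begins 54 mm behind the grasp point. The pads swing forward as they close: fully open they stand 13 mm farther back than shut.
Start: joints at [1.132, 0.276, 1.505, -0, 1.361, -0.121], TCP at [0.18, 0.546, 0.231] pointing down, gripper open.
Joint ranges: [-2.89, 2.89], [-0.75, 2.08], [0.22, 2.7], [-1.18, 4.32], [0.11, 2.71], [-2.7, 2.7]. Speed limits (rad/s): [2.57, 2.57, 3.14, 3.14, 3.14, 3.14].

### API

Orientations are given as [roll, pitch, yaw] about the fixed x, y, z axes, in that order (R = Rz(yaw) Ry(pitch) Rx(roll)).
In Python, from plant import ctrl gives the robot as it stands.
- The arm moves only by the tool send_rows, never from a script. Its argument "moves" is text: rows parted by semicolons, each of 7 numbers parted by spaces: the shift along the tool's x, y, z in cm, then the turn, a rotation vector about the tool's x, y, z in degrees, then the opening, from 0 (shut) to 1 (fully open). In form: tx ty tz wx wy wz gripper; .... A call has 1 to 8 rows; each row is the pose to reach, as a shift and turn from the pose commanded when the call began, along the tool's axes at that moment; what a row does not reach only later rows make up. A row lasts 1/10 s, in which the tool goes at most 50 mm and 8.59 degrees, less where a joint would pass 70% of its speed; a pose out of reach is approached as far as the arm can. A call with a gripper value outside its range is refused whole. The fingers move at their own pace and stop on an object; "force" is the grip in N (left out, the last holds). Time passes only in rows, so rows that repeat a pose let the fingers close. It gives the time, the measured TCP pose, the force, the opening and the grip force at its end, in the units of the state.
- ctrl.read_state(): the state, without advancing time (a new reading comes with each control period).
- ctrl.get_image(name): name is "scene" or "side" or "wrist"; returns a dict with "color" (384x512x3 uint8, blue, green, red), "fov_y" (degrees; the focal length in pixels is half the picture's height over the tangent of half this angle, whatever the lens; pixels are square), "cx", "cy" (the principal point, pixels), "camera_from_world" (4x4, takes a point from world to camera coordinates). Camera axes: x right, y down, z forward; pixel columns grow to the right and rows downward; lengths in m; the calibration is good to about 2 mm. A picture is of the moment at which its call begins. There is no depth.
- ctrl.hand_in(): hands the job in; it is judged then, once.
The state is a dict: "clock": time; "joint_pos": joint angles; "qvel": joint speeds; "effort": joint torques, N m; "eef_pos": TCP position; "tool_rot": TCP orientation; "ft_force": force on the tool from outside, world axes, zero at the start; "torque": the same for the moment, N m; "gripper_width": finger opening in m; "grip_force": force on a finger pad.
Only numpy, scipy, OpenCV 4.12 (cv2) and the standard library are available. Lean on these libraries where they do the work, as an engineer would, in place of code of your own. Each camera call takes 0.05 s, during which the arm holds its last target. There are 200 camera calls.

## Working session

There is one attempt and no reset: what is moved stays moved. The work goes in short steps, Python scripts to look and compute and a tool call to move; the robot and the scene stay as the last step left them, time stands still between calls to the robot, and variables do not carry over. Pictures are saved under pics/ and viewed, at most 13 in all, crops included, and the job is handed in when it is done.

Besides the shell and the picture viewer there is one more tool, called after ">>>" by a JSON object that holds its "fn" and its "kwargs", one argument or row to a line. send_rows: Moves the arm, as the interface text tells. Its arguments: {"type":"object","properties":{"moves":{"type":"string"},"force":{"type":"number"}},"required":["moves"]}

```bash
mkdir -p pics; ls; python3 - <<'E'
from plant import ctrl
import cv2,json
import numpy as np
for n in ("scene","side"):
    im=ctrl.get_image(n)
    cv2.imwrite(f"pics/{n}0.png",im["color"]); print(n,im["fov_y"],im["cx"],im["cy"],np.round(im["camera_from_world"],3).tolist())
s=ctrl.read_state();print(s)
E
```

```text
pics
scene 52.336001318279806 254.58668210068896 193.30091973499512 [[-0.828, 0.561, 0.005, 0.396], [0.462, 0.687, -0.561, -0.18], [-0.317, -0.462, -0.828, 1.33], [0.0, 0.0, 0.0, 1.0]]
side 49.11167527992023 255.48669766118743 197.10552351759955 [[-0.999, -0.032, -0.001, 0.506], [-0.021, 0.693, -0.72, 0.058], [0.024, -0.72, -0.694, 1.41], [0.0, 0.0, 0.0, 1.0]]
{'clock': 0.1, 'joint_pos': array([ 1.13200082e+00,  2.76555348e-01,  1.50599956e+00, -2.60703839e-05,
        1.36071767e+00, -1.20953923e-01]), 'qvel': array([ 0.00093164, -0.00270421, -0.00378445,  0.00106357,  0.00222613,
       -0.00274917]), 'effort': array([ 2.07636789e-03, -4.17703021e+01, -2.46403688e+01, -3.80851579e-04,
        5.78342020e-03,  9.51878576e-06]), 'eef_pos': array([0.1794841 , 0.54577272, 0.23051554]), 'tool_rot': array([-3.13992193e+00, -1.77396479e-04,  2.82375638e+00]), 'ft_force': array([ 0.55466318,  0.06115411, -0.18341421]), 'torque': array([ 0.01833189,  0.02177734, -0.02697762]), 'grip_force': 0.0, 'gripper_width': 0.08547960016334503}
```

View pics/scene0.png

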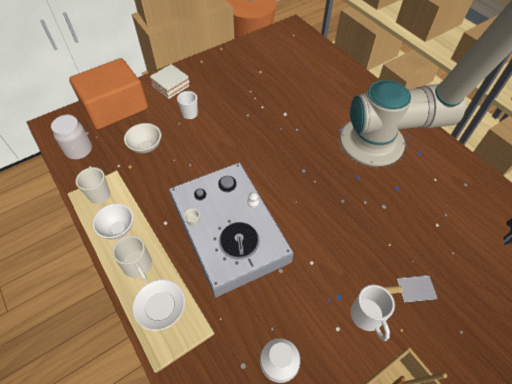

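View pics/side0.png

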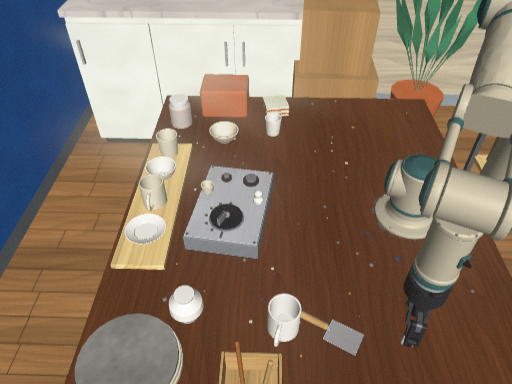

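The scene picture shows the dial at about (239,240), START at (228,183), STOP at (200,194), the figure at (254,200) and the pot at (192,216). I'll back-project these points and enlarge the console.

```bash
cat > h.py <<'E'
import numpy as np,cv2
def cam(im):
    h=im["color"].shape[0]; f=h/2/np.tan(np.radians(im["fov_y"]/2))
    return np.array([[f,0,im["cx"]],[0,f,im["cy"]],[0,0,1]]),im["camera_from_world"]
def back(im,uv,z):
    K,T=cam(im); R=T[:3,:3];c=-R.T@T[:3,3]
    d=R.T@np.linalg.solve(K,[uv[0],uv[1],1]); return c+d*(z-c[2])/d[2]
def proj(im,p):
    K,T=cam(im); q=K@(T[:3,:3]@np.asarray(p)+T[:3,3]); return q[:2]/q[2]
E
python3 - <<'E'
from plant import ctrl
from h import *
A=ctrl.get_image("scene");B=ctrl.get_image("side")
for n,im,pts in (("scene",A,dict(dial=(239,240,.08),start=(228,183,.088),stop=(200,193,.088),fig=(253,206,.066),pot=(192,220,.066))),("side",B,dict(dial=(226,217,.08),start=(251,180,.088),stop=(226,177,.088)))):
    for k,(u,v,z) in pts.items(): print(n,k,back(im,(u,v),z).round(3))
a=cv2.resize(A["color"][160:300,160:300],(560,560),interpolation=cv2.INTER_CUBIC)
cv2.imwrite("pics/c1.png",a)
E
```

```text
scene dial [0.598 0.103 0.08 ]
scene start [ 0.528 -0.064  0.088]
scene stop [ 0.611 -0.078  0.088]
scene fig [0.504 0.029 0.066]
scene pot [ 0.669 -0.027  0.066]
side dial [0.593 0.106 0.08 ]
side start [ 0.523 -0.059  0.088]
side stop [ 0.608 -0.072  0.088]
```

View pics/c1.png

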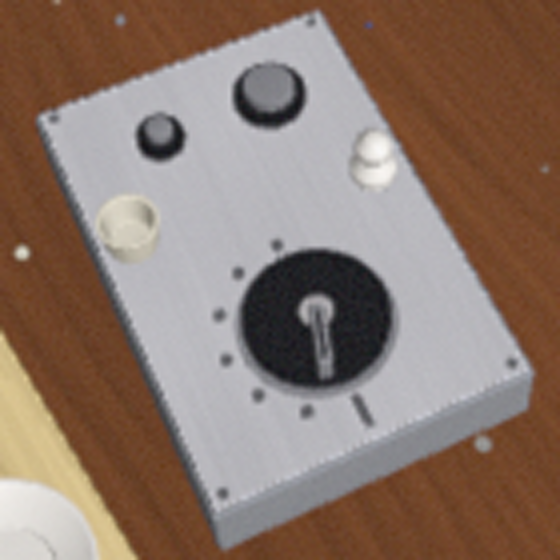

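The crop shows the OFF bar at (362,410), pips 1 to 6 from (307,412) round to (277,244), the fin tip at about (326,372), the figure at front centre and the pot at the rear. Next I'll fit the console pose and the fin angle.

```bash
python3 - <<'E'
from plant import ctrl
from h import *
from scipy.optimize import least_squares
A=ctrl.get_image("scene")
c=lambda u,v:np.array([160+(u+.5)/4-.5,160+(v+.5)/4-.5])
pips=[c(*p) for p in [(362,410),(307,412),(258,396),(227,360),(219,315),(238,272),(277,244)]]
obs=[];mod=[]
for k,p in enumerate(pips):
    t=np.pi/2-k*np.pi/6; mod.append([.065*np.cos(t),.075+.065*np.sin(t)]); obs.append(back(A,p,.069)[:2])
mod+=[[None,-.105]]*0
obs.append(back(A,c(270,88),.088)[:2]); obs.append(back(A,c(160,130),.088)[:2])
obs=np.array(obs);mod=np.array(mod)
def r(x,full=False):
    R=np.array([[np.cos(x[2]),-np.sin(x[2])],[np.sin(x[2]),np.cos(x[2])]])
    m=np.vstack([mod,[x[3],-.105],[x[3]+.085,-.105]])
    return (m@R.T+x[:2]-obs).ravel()
s=least_squares(r,[.59,.03,-.16,-.06]);x=s.x
print(x.round(4),np.abs(s.fun).max().round(4))
R=np.array([[np.cos(x[2]),-np.sin(x[2])],[np.sin(x[2]),np.cos(x[2])]])
W=lambda a,b:(R@[a,b]+x[:2]).round(4)
ax=W(0,.075);print("axis",ax,"start",W(x[3],-.105),"stop",W(x[3]+.085,-.105))
# predict fin tip top for each detent, crop coords
for k in range(4):
    t=x[2]+np.pi/2-k*np.pi/6
    q=[(proj(A,[ax[0]+rr*np.cos(t),ax[1]+rr*np.sin(t),.105])-160)*4 for rr in (.006,.048)]
    print(k,np.round(q,0).tolist())
print("fig",(R.T@(back(A,c(374,180),.068)[:2]-x[:2])).round(3),"pot",(R.T@(back(A,c(130,245),.066)[:2]-x[:2])).round(3))
E
```

```text
[ 0.5843  0.0258 -0.1579 -0.0418] 0.0037
axis [0.5961 0.0999] start [ 0.5265 -0.0713] stop [ 0.6104 -0.0847]
0 [[318.0, 304.0], [345.0, 358.0]]
1 [[314.0, 305.0], [306.0, 364.0]]
2 [[309.0, 303.0], [270.0, 352.0]]
3 [[306.0, 300.0], [246.0, 325.0]]
fig [-0.082 -0.012] pot [ 0.092 -0.036]
```

>>> {"fn": "send_rows", "kwargs": {
  "moves": "-4 -2 -4 0 0 0 0; -8 -4.5 -7 0 0 0 0; -12 -7 -7 0 0 0 0; -16 -9 -7 0 0 0 0; -20 -11 -7 0 0 0 0; -24 -13 -7 0 0 0 0; -28 -15 -7 0 0 0 0; -32 -17.5 -7 0 0 0 0",
  "force": 60
}}

```text
clock: 1.05
eef_pos: [0.4302, 0.2787, 0.3013]
tool_rot: [3.141, 0.0, 2.824]
ft_force: [-0.3, 0.3, -0.2]
gripper_width: 0.0
grip_force: 0.0
```

>>> {"fn": "send_rows", "kwargs": {
  "moves": "-4 -2 0 0 0 0 0; -8 -4.5 0 0 0 0 0; -12 -7 0 0 0 0 0; -16 -9 0 0 0 0 0; -20 -11 0 0 0 0 0; -21.5 -12 0 0 0 0 0; -21.5 -12 0 0 0 0 0; -21.5 -12 0 0 0 0 0"
}}

```text
clock: 1.85
eef_pos: [0.595, 0.0994, 0.301]
tool_rot: [3.141, -0.002, 2.824]
ft_force: [-0.3, -0.6, 0.0]
gripper_width: 0.0001
grip_force: 0.0
```

```bash
python3 - <<'E'
from plant import ctrl
from h import *
im=ctrl.get_image("wrist"); s=ctrl.read_state(); print(s["clock"],s["eef_pos"],s["tool_rot"],s["joint_pos"].round(2))
cv2.imwrite("pics/w1.png",cv2.resize(im["color"],(800,600)))
print("axis,start px",proj(im,[.596,.1,.08]),proj(im,[.5265,-.0713,.088]))
E
```

```text
1.9 [0.5946434  0.09985054 0.30129203] [ 3.14094434e+00 -1.43520424e-03  2.82454305e+00] [ 0.05  0.29  1.31  0.    1.54 -1.2 ]
axis,start px [253.73897327 166.30343341] [ 97.54962726 157.06101051]
```

View pics/w1.png

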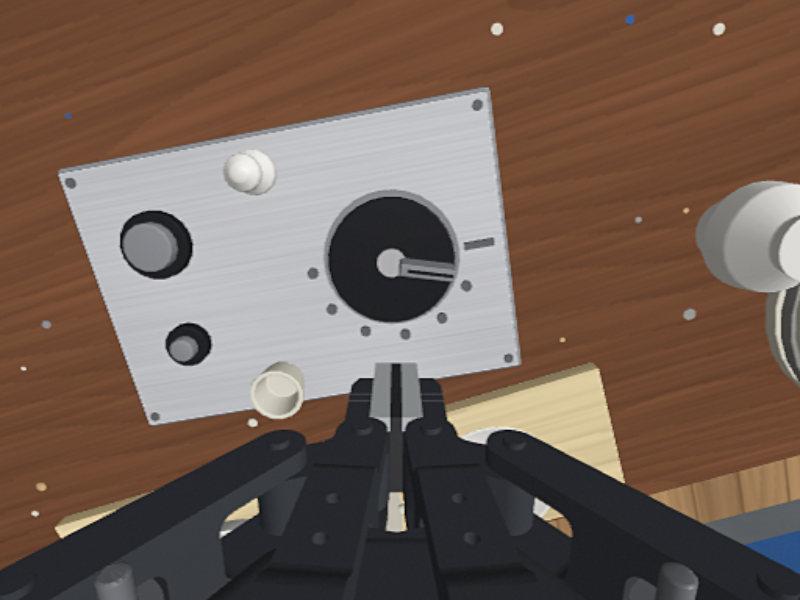

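The wrist view (800x600) shows the disc centre at (391,256), the OFF bar at (479,244), pip 1 at (466,286) and the fin running from (400,265) to (456,272). START is at (152,246).

```bash
python3 - <<'E'
from plant import ctrl
from h import *
from scipy.optimize import least_squares
A=ctrl.get_image("wrist")
c=lambda u,v:np.array([(u+.5)*.64-.5,(v+.5)*.64-.5])
px=[(479,244),(466,286),(442,318),(405,334),(365,331),(332,309),(313,273)]
obs=np.array([back(A,c(*p),.069)[:2] for p in px]+[back(A,c(150,246),.088)[:2],back(A,c(183,348),.088)[:2]])
mod=np.array([[.065*np.cos(np.pi/2-k*np.pi/6),.075+.065*np.sin(np.pi/2-k*np.pi/6)] for k in range(7)])
def r(x):
    R=np.array([[np.cos(x[2]),-np.sin(x[2])],[np.sin(x[2]),np.cos(x[2])]])
    return (np.vstack([mod,[x[3],-.105],[x[3]+.085,-.105]])@R.T+x[:2]-obs).ravel()
s=least_squares(r,[.59,.03,-.16,-.06]);x=s.x
print(x.round(4)); print((s.fun*1000).reshape(-1,2).round(1).tolist())
R=np.array([[np.cos(x[2]),-np.sin(x[2])],[np.sin(x[2]),np.cos(x[2])]])
W=lambda a,b:(R@[a,b]+x[:2]).round(4)
ax=W(0,.075);print("axis",ax,"disc centre seen",back(A,c(392,256),.08),"start",W(x[3],-.105),obs[-2:])
p=lambda q:(((proj(A,q)+.5)/.64)-.5).round(0).tolist()
for k in (0,.5,1):
    t=x[2]+np.pi/2-k*np.pi/6
    print(k,[p([ax[0]+rr*np.cos(t),ax[1]+rr*np.sin(t),.105]) for rr in (.006,.048)],[p([ax[0]+rr*np.cos(t),ax[1]+rr*np.sin(t),.08]) for rr in (.006,.048)])
a=cv2.resize(A["color"][110:220,190:320],(780,660),interpolation=cv2.INTER_CUBIC)[:600]
cv2.imwrite("pics/w2.png",a)
E
```

```text
[ 0.5848  0.0235 -0.1522 -0.0439]
[[0.1, -4.3], [0.9, 1.4], [0.5, 0.7], [0.3, 0.9], [-0.2, 1.2], [-0.6, 0.9], [-0.6, 1.3], [-0.6, -0.6], [0.3, -1.6]]
axis [0.5961 0.0977] disc centre seen [0.59161453 0.09801039 0.08      ] start [ 0.5255 -0.0736] [[ 0.52606498 -0.07304504]
 [ 0.6091932  -0.08491503]]
0 [[401.0, 267.0], [459.0, 258.0]] [[401.0, 260.0], [454.0, 252.0]]
0.5 [[401.0, 269.0], [458.0, 275.0]] [[401.0, 262.0], [454.0, 267.0]]
1 [[401.0, 271.0], [454.0, 291.0]] [[401.0, 264.0], [450.0, 283.0]]
```

View pics/w2.png

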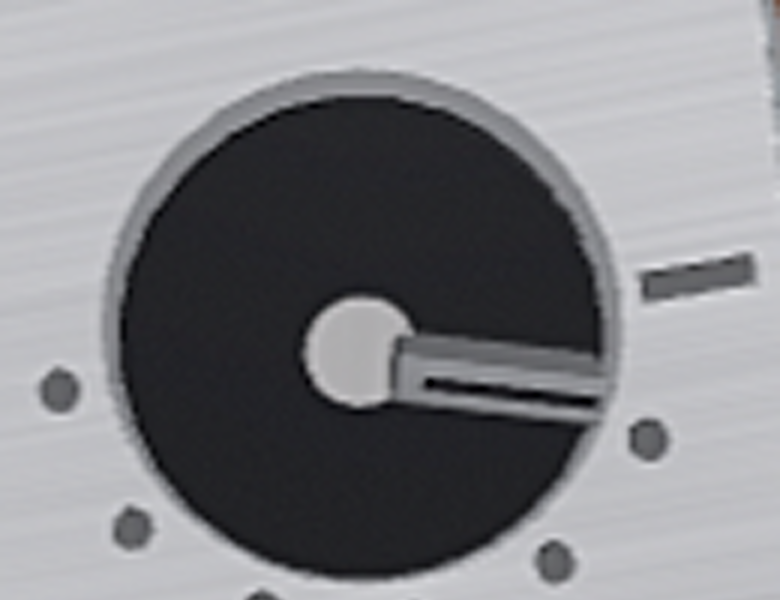

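The fin sits about halfway between OFF and pip 1. I'll go down beside its counterclockwise face with the fingers shut, then check contact.

>>> {"fn": "send_rows", "kwargs": {
  "moves": "2.3 3.9 3 0 0 6 0; 2.3 3.9 7 0 0 6 0; 2.3 3.9 11 0 0 6 0; 2.3 3.9 15 0 0 6 0; 2.3 3.9 18 0 0 6 0; 2.3 3.9 20.2 0 0 6 0; 2.3 3.9 21.3 0 0 6 0; 2.3 3.9 21.3 0 0 6 0"
}}

```text
clock: 2.75
eef_pos: [0.5845, 0.144, 0.0874]
tool_rot: [-3.14, -0.002, 2.721]
ft_force: [0.5, -1.0, 0.7]
gripper_width: -0.0004
grip_force: 0.0
```

```bash
python3 - <<'E'
from plant import ctrl
from h import *
im=ctrl.get_image("wrist"); s=ctrl.read_state(); print(s["clock"],s["eef_pos"],s["tool_rot"],s["ft_force"])
cv2.imwrite("pics/w3.png",im["color"])
E
```

```text
2.8 [0.58566891 0.14391467 0.08866382] [ 3.14143735e+00 -1.38722152e-04  2.72031076e+00] [-0.51292906 -0.24605132  0.51409654]
```

View pics/w3.png

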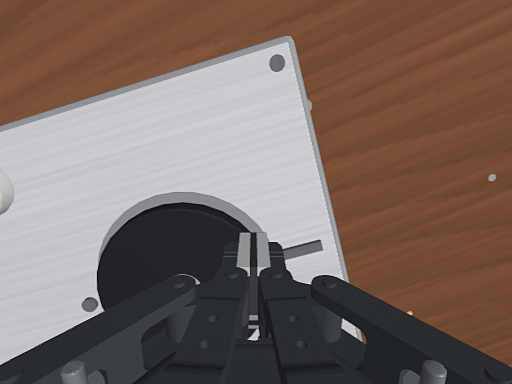

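>>> {"fn": "send_rows", "kwargs": {
  "moves": "-0.6 0 0 0 0 0 0; -1.0 0 0 0 0 0 0; -1.2 0 0 0 0 0 0; -1.54 0.12 0 0 0 5 0; -1.88 0.22 0 0 0 10 0; -2.24 0.28 0 0 0 15 0; -2.24 0.28 0 0 0 15 0"
}}

```text
clock: 3.5
eef_pos: [0.6077, 0.1366, 0.0888]
tool_rot: [3.141, -0.001, 2.457]
ft_force: [-1.9, 1.8, 2.1]
gripper_width: -0.0001
grip_force: 0.9
```

```bash
python3 - <<'E'
from plant import ctrl
from h import *
im=ctrl.get_image("scene"); s=ctrl.read_state(); print(s["clock"],s["eef_pos"],s["tool_rot"],s["ft_force"])
w=ctrl.get_image("wrist")["color"]
a=cv2.resize(im["color"][170:300,160:300],(560,520),interpolation=cv2.INTER_CUBIC)
b=cv2.resize(w[150:384,0:300],(240,187)); a[:187,:240]=b
cv2.imwrite("pics/s3.png",a)
E
```

```text
3.55 [0.60774432 0.13658713 0.08877228] [ 3.14091487e+00 -3.36001061e-04  2.45848924e+00] [-1.14349527  1.09343927  1.95376928]
```

View pics/s3.png

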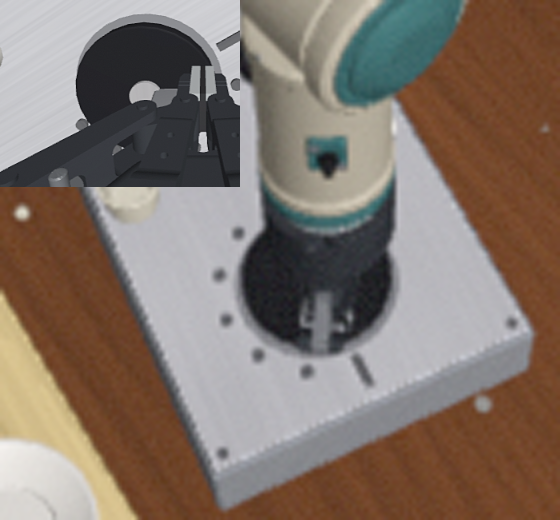

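>>> {"fn": "send_rows", "kwargs": {
  "moves": "-0.34 0.12 0 0 0 5 0; -0.68 0.22 0 0 0 10 0; -1.04 0.28 0 0 0 15 0; -1.4 0.32 0 0 0 20 0; -1.76 0.32 0 0 0 25 0; -2.11 0.29 0 0 0 30 0; -2.11 0.29 0 0 0 30 0"
}}

```text
clock: 4.3
eef_pos: [0.6263, 0.1251, 0.0885]
tool_rot: [3.141, 0.0, 1.935]
ft_force: [0.1, 0.3, 0.9]
gripper_width: -0.0003
grip_force: 0.1
```

>>> {"fn": "send_rows", "kwargs": {
  "moves": "-0.34 0.12 0 0 0 5 0; -0.68 0.22 0 0 0 10 0; -1.04 0.28 0 0 0 15 0; -1.4 0.32 0 0 0 20 0; -1.76 0.32 0 0 0 25 0; -2.11 0.29 0 0 0 30 0; -2.11 0.29 0 0 0 30 0"
}}

```text
clock: 5.0
eef_pos: [0.6363, 0.1062, 0.0884]
tool_rot: [3.141, 0.0, 1.412]
ft_force: [-1.3, 0.2, -0.2]
gripper_width: -0.0002
grip_force: 0.0
```

```bash
python3 - <<'E'
from plant import ctrl
from h import *
im=ctrl.get_image("scene"); s=ctrl.read_state(); print(s["clock"],s["eef_pos"],s["tool_rot"],s["ft_force"])
w=ctrl.get_image("wrist")["color"]
a=cv2.resize(im["color"][180:260,200:270],(490,560),interpolation=cv2.INTER_CUBIC)
b=cv2.resize(w[150:384,100:350],(300,281)); a=np.hstack([a,np.zeros((560,300,3),np.uint8)]); a[:281,490:]=b
cv2.imwrite("pics/s4.png",a)
E
```

```text
5.05 [0.63614503 0.10640323 0.08835753] [3.14111954e+00 1.25833465e-04 1.41349911e+00] [-0.08965574 -0.16889933  0.92312695]
```

View pics/s4.png

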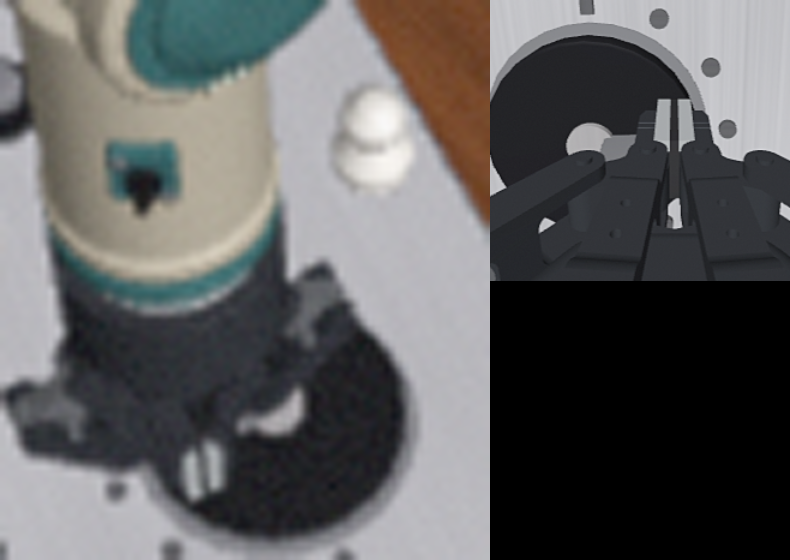

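The fin is following the finger (about pip 3, no residual force). Two more clicks, stopping the last one slightly short so the detent finishes it.

>>> {"fn": "send_rows", "kwargs": {
  "moves": "-0.34 0.12 0 0 0 5 0; -0.68 0.22 0 0 0 10 0; -1.04 0.28 0 0 0 15 0; -1.4 0.32 0 0 0 20 0; -1.76 0.32 0 0 0 25 0; -2.11 0.29 0 0 0 30 0; -2.11 0.29 0 0 0 30 0"
}}

```text
clock: 5.8
eef_pos: [0.6354, 0.0852, 0.0883]
tool_rot: [3.141, 0.0, 0.889]
ft_force: [-0.2, 0.3, 0.0]
gripper_width: -0.0
grip_force: 0.0
```

>>> {"fn": "send_rows", "kwargs": {
  "moves": "-0.34 0.12 0 0 0 5 0; -0.68 0.22 0 0 0 10 0; -1.04 0.28 0 0 0 15 0; -1.4 0.32 0 0 0 20 0; -1.76 0.32 0 0 0 25 0; -1.76 0.32 0 0 0 25 0; -1.76 0.32 0 0 0 25 0"
}}

```text
clock: 6.5
eef_pos: [0.6269, 0.0699, 0.0883]
tool_rot: [-3.142, -0.0, 0.454]
ft_force: [-0.2, -0.0, 0.8]
gripper_width: 0.0001
grip_force: 0.0
```

>>> {"fn": "send_rows", "kwargs": {
  "moves": "1 0 0 0 0 0 0; 1.5 0 -1 0 0 0 0; 1.5 0 -5 0 0 0 0; 1.5 0 -9 0 0 0 0; 1.5 0 -13 0 0 0 0; 1.5 0 -17 0 0 0 0; 1.5 0 -20 0 0 0 0; 1.5 0 -20 0 0 0 0"
}}

```text
clock: 7.3
eef_pos: [0.6433, 0.0766, 0.2951]
tool_rot: [3.137, -0.011, 0.451]
ft_force: [0.2, 0.1, -0.5]
gripper_width: 0.0004
grip_force: 0.0
```

```bash
python3 - <<'E'
from plant import ctrl
from h import *
im=ctrl.get_image("scene"); s=ctrl.read_state(); print(s["clock"],s["eef_pos"],s["tool_rot"],s["joint_pos"].round(2))
w=ctrl.get_image("wrist"); 
cv2.imwrite("pics/w5.png",cv2.resize(w["color"],(800,600)))
ax=np.array([.595,.0975])
p=lambda q:(((proj(w,q)+.5)/.64)-.5).round(0).tolist()
for k in (4,4.5,5,5.5):
    t=-.155+np.pi/2-k*np.pi/6
    print(k,[p([ax[0]+rr*np.cos(t),ax[1]+rr*np.sin(t),.105]) for rr in (.006,.048)],p([ax[0]+.065*np.cos(t),ax[1]+.065*np.sin(t),.069]))
E
```

```text
7.35 [0.64208371 0.07651475 0.2920636 ] [ 3.1386789  -0.00653539  0.45123451] [0.01 0.36 1.24 0.   1.54 1.13]
4 [[348.0, 312.0], [400.0, 288.0]] [419.0, 268.0]
4.5 [[348.0, 314.0], [405.0, 304.0]] [425.0, 288.0]
5 [[348.0, 316.0], [406.0, 320.0]] [426.0, 308.0]
5.5 [[348.0, 318.0], [402.0, 336.0]] [421.0, 328.0]
```

View pics/w5.png

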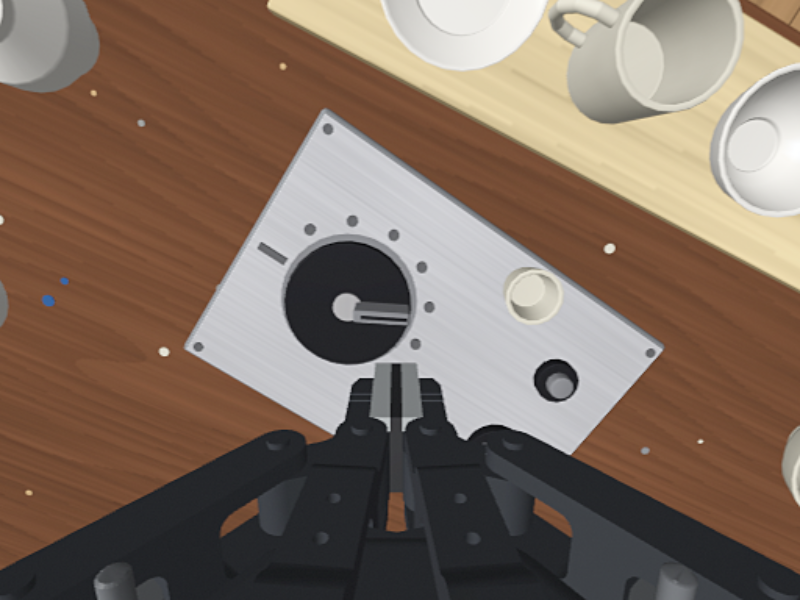

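The fin points at pip 5: its line (348,316)–(406,320) matches the prediction, and pip 5 is at (430,307). The pot hasn't moved. Next is START.

>>> {"fn": "send_rows", "kwargs": {
  "moves": "-4 2 0 0 0 0 0; -8 4 0 0 0 0 0; -12 6 0 0 0 0 0; -16 8 0 0 0 0 0; -17 8.4 4 0 0 0 0; -17 8.4 9 0 0 0 0; -17 8.4 14 0 0 0 0; -17 8.4 17 0 0 0 0"
}}

```text
clock: 8.2
eef_pos: [0.5202, -0.0726, 0.1135]
tool_rot: [-3.136, 0.006, 0.45]
ft_force: [0.8, -0.2, 0.5]
gripper_width: -0.0002
grip_force: 0.0
```

>>> {"fn": "send_rows", "kwargs": {
  "moves": "0 0 0 0 0 0 0; 0 0 0 0 0 0 0"
}}

```text
clock: 8.4
eef_pos: [0.5236, -0.0732, 0.1178]
tool_rot: [-3.14, 0.001, 0.45]
ft_force: [0.5, 0.3, -0.0]
gripper_width: -0.0001
grip_force: 0.0
```

```bash
python3 - <<'E'
from plant import ctrl
from h import *
im=ctrl.get_image("wrist"); s=ctrl.read_state(); print(s["clock"],s["eef_pos"],s["tool_rot"],s["ft_force"])
cv2.imwrite("pics/w6.png",im["color"])
E
```

```text
8.45 [ 0.52478278 -0.07352209  0.11909743] [ 3.14082261e+00 -1.01981688e-03  4.50508118e-01] [ 0.68175048 -0.73242368 -0.58122961]
```

View pics/w6.png

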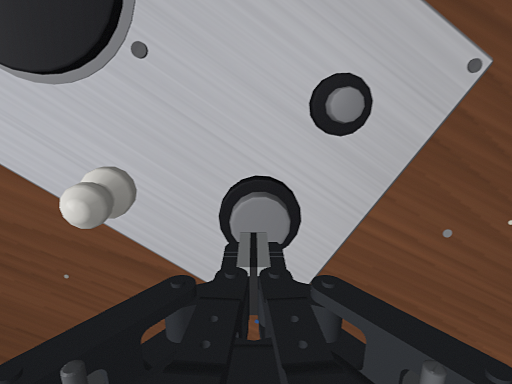

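The fingertip is centred over START at about (260,220), with STOP and the figure well clear. Pressing slowly.

>>> {"fn": "send_rows", "kwargs": {
  "moves": "0 0 1.5 0 0 0 0; 0 0 2.5 0 0 0 0; 0 0 3 0 0 0 0; 0 0 3.3 0 0 0 0; 0 0 3.5 0 0 0 0; 0 0 3.7 0 0 0 0; 0 0 3.8 0 0 0 0; 0 0 3.8 0 0 0 0"
}}

```text
clock: 9.25
eef_pos: [0.5243, -0.0734, 0.082]
tool_rot: [3.141, -0.001, 0.45]
ft_force: [-2.9, 1.0, 10.4]
gripper_width: -0.0003
grip_force: 5.4
```

10 N with the tip at 82 mm means the button is fully down. Releasing and lifting away.

>>> {"fn": "send_rows", "kwargs": {
  "moves": "0 0 0 0 0 0 0; 0 0 -1 0 0 0 0; 0 0 -3 0 0 0 0; 0 0 -7 0 0 0 0; 0 0 -11 0 0 0 0; 0 0 -15 0 0 0 0; 0 0 -18 0 0 0 0; 0 0 -18 0 0 0 0"
}}

```text
clock: 10.05
eef_pos: [0.5265, -0.0741, 0.2655]
tool_rot: [3.135, -0.008, 0.45]
ft_force: [0.1, 0.4, -0.8]
gripper_width: -0.0
grip_force: 0.0
```

>>> {"fn": "send_rows", "kwargs": {
  "moves": "-4 -2 0 0 0 0 0; -8 -4 0 0 0 0 0; -8 -4 0 0 0 0 0; -8 -4 0 0 0 0 0"
}}

```text
clock: 10.45
eef_pos: [0.4336, -0.072, 0.26]
tool_rot: [3.142, -0.0, 0.45]
ft_force: [-0.1, -0.9, -0.9]
gripper_width: 0.0
grip_force: 0.0
```

```bash
python3 - <<'E'
from plant import ctrl
from h import *
im=ctrl.get_image("scene"); s=ctrl.read_state(); print(s["clock"],s["eef_pos"],s["ft_force"])
cv2.imwrite("pics/end.png",cv2.resize(im["color"][130:350,140:420],(784,600),interpolation=cv2.INTER_CUBIC))
E
```

```text
10.5 [ 0.43469773 -0.07230291  0.26019477] [-0.0296042  -1.06000075  0.56394686]
```

View pics/end.png

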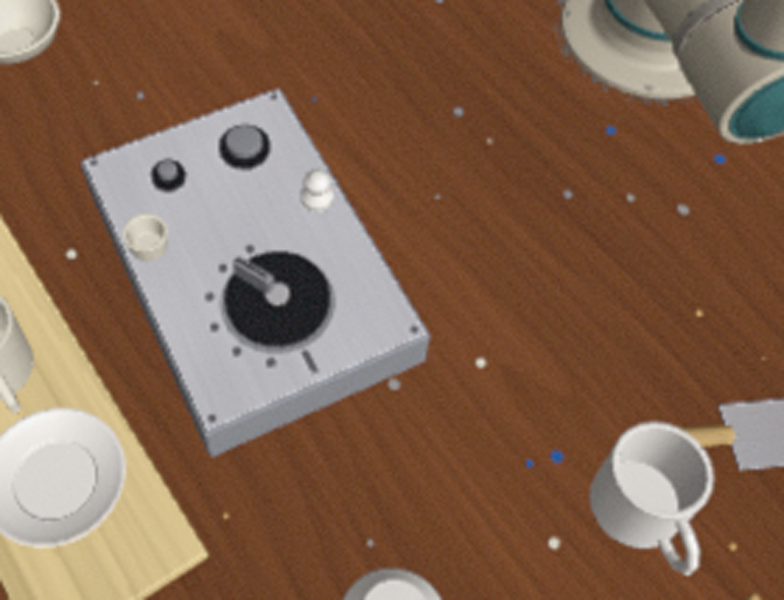

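The end picture shows the buttons up and the bystanders in place. In this view the fin tip, about (238,262), appears between pips 5 and 6, so I'll check the angle numerically.

```bash
python3 - <<'E'
from plant import ctrl
from h import *
im=ctrl.get_image("scene"); w=ctrl.get_image("wrist")
ax=np.array([.596,.0985]); f=lambda q:((proj(im,q)-[140,130]+.5)*[2.8,600/220]-.5).round(0)
for k in (4.5,5,5.5,6):
    t=-.155+np.pi/2-k*np.pi/6; u=np.array([np.cos(t),np.sin(t)])
    a,b=[f([*(ax+r*u),.105]) for r in (.006,.048)]
    print(k,a,b,"dir",np.degrees(np.arctan2(*(b-a)[::-1])).round(0),"pip",f([*(ax+.065*u),.069]))
E
python3 - <<'E'
import cv2
a=cv2.imread("pics/end.png")[220:380,180:360]
b=cv2.imread("pics/w5.png")[200:380,240:460]
cv2.imwrite("pics/endc.png",cv2.hconcat([cv2.resize(a,(390,400),interpolation=cv2.INTER_CUBIC),cv2.resize(b,(400,400),interpolation=cv2.INTER_CUBIC)]))
E
```

```text
4.5 [270. 282.] [228. 268.] dir -162.0 pip [214. 281.]
5 [271. 280.] [235. 258.] dir -149.0 pip [223. 268.]
5.5 [272. 279.] [244. 250.] dir -134.0 pip [236. 257.]
6 [274. 279.] [256. 244.] dir -117.0 pip [251. 249.]
```

View pics/endc.png

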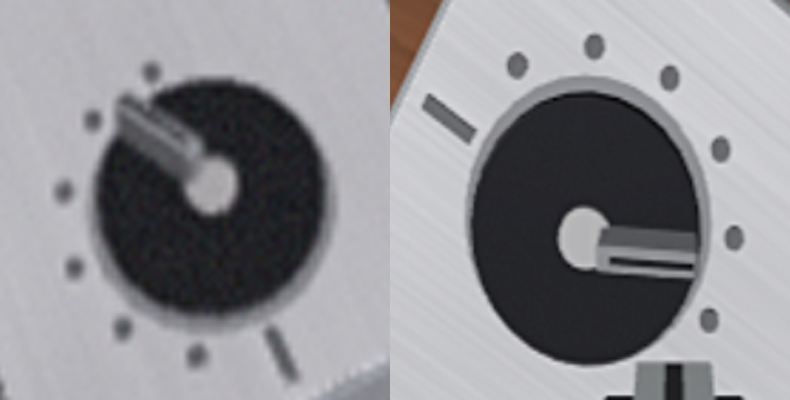

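Both views give a fin direction (−145° and 3.4°) that fits pip 5 (−149° and 3.9°) and rules out half a click further on. Handing in.

```bash
python3 -c "
from plant import ctrl
print(ctrl.hand_in())"
```

```text
the job is handed in; nothing more can be done
None
```

The job is handed in, with no verdict returned: the cameras show the selector at pip 5, START went fully down (10 N at the fingertip) and came back up, STOP was not touched, and the bystanders I could see had not moved.

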